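# Lay a carton under the scan head

## Task

Clear the red tape gun off the scanning bed: set it down flat inside the orange tray, without dropping it. Then slide the tall carton up against the yellow edge of the bed and push its top over so that it lies flat and square on its back on the bed, label up and centred under the scan window, and finally press the green scan button fully down and let go. Leave everything else where it stands.

Things in the scene. Friction and masses are not known exactly. Their poses are not given: they have to be found in the camera images.
- gate: Fixed scan gate. Origin: centre of the bed's underside, on the table; z up, +y to the side where the carton stands (the robot's left), +x away from the robot. Flat grey bed 200 (x) by 220 (y), top 18 mm above the table. A blue column (x 120 to 180, y 5 to 105, 380 tall) beyond the bed carries the scan head; a black console stands on the robot's side
- scan_window (a point): Centre of the red scan window (60 x 70) on the underside of the grey scan head, at x 0, y 55, z 300 mm in the gate's frame. The head overhangs the bed: x -55 to 180, y 15 to 95, z 300 to 360; lean the tool in under it from the -y side or the infeed (+y) side. A carton tipped from against the bed's edge lands about centred under the window
- bed_edge (a point): Top of the bed's infeed edge (yellow strip), at its middle: x 0, y 110, z 18 mm in the gate's frame. A vertical 18 mm step along the gate's x that stops the carton's foot. Pressed against it, the carton tips over the step once leaned past about 30 degrees, falls the rest of the way by itself, and lies with some 20 to 50 mm of its foot end past the edge
- carton: Brown rigid carton, 120 (own x) by 90 (y) by 200 tall (z), 0.35 to 0.7 kg, centre of mass in its middle. Origin: centre of its underside. Starts upright on the table, 20 to 50 mm short of the bed's yellow edge, nearly square to it, within 12 mm of the bed's centre line; its back (-y face) looks to the bed. Pushed below about 50 mm height it slides; pushed high it tips
- carton_label (a point): Centre of the white label with black bars, on the carton's +y face (away from the bed at the start), 100 mm above its underside as it stands
- tape_gun: Red tape gun lying flat on the bed, where the carton has to land, partly under the scan head. 140 long (own x) and 66 wide, 40 mm tall, about 0.25 kg. Origin: on its underside, near the middle. Straight red handle, x -72 to 13, 28 wide (y), 32 tall; tape roll of radius 33, 40 tall, centred at x 35. Its handle points away from the carton, to the gate's -y side, within about 20 degrees
- tape_gun_handle (a point): Middle of the free handle: the grip point, 30 mm from the gun's origin towards the handle's end and 16 mm above its underside
- orange_tray: Fixed orange open tray, 250 (x) by 160 (y), walls 5 thick and 40 tall, floor 5 thick. Origin: centre of its underside on the table. It stands to the robot's right or left; a like blue tray with a tape roll in it stands on the other side
- scan_button_top (a point): Centre of the top of the green scan button (radius 16), pressed straight down. It sits on the black console, 62 (x) by 70 (y), 36 tall, centred at x -133, y -70 in the gate's frame
- scan_button (a joint): Travel of the scan button in m: 0 up, 0.006 fully down (about 5 N); springs back
- blue_tray: Fixed blue tray of the same size as the orange one; leave it and what is in it alone. Origin: centre of its underside
- tape_roll: Brown tape roll, 90 across and 45 tall, in the blue tray; leave alone. Origin: centre of its underside
- tape_measure: Yellow tape measure, 70 x 60 x 35 tall, on the table between robot and bed; leave alone. Origin: centre of its underside
- bowl: White bowl, 120 across, 55 tall, between robot and carton; leave alone. Origin: centre of its underside
- jar: Glass jar with a brass lid, 70 across, 80 tall, to the left of the carton; leave alone. Origin: centre of its underside
- small_carton: Small brown box 110 x 85 x 70 tall, right of the bed; leave alone. Origin: centre of its underside

How it is judged (in metres and radians):
On the way, in this order (a step that is already met when the one before it is completed fails the run):
1. the tape gun lies released inside the orange tray (x of tape_gun in the frame of orange_tray between -0.06 and 0.06 m and y of tape_gun in the frame of orange_tray between -0.06 and 0.06 m and z of tape_gun in the frame of orange_tray below 0.025 m and angle between tape_gun's own z axis and vertical below 0.1 rad and contact force between the fingers and tape_gun below 0.1 N and linear speed of tape_gun below 0.05 m/s), for 0.2 s.
2. the carton lies flat on its back on the bed, label up under the scan window (angle between carton's own y axis and vertical below 0.1 rad and horizontal distance between carton_label and scan_window below 0.04 m and angle between the x axis of carton and the x axis of gate, either way round below 0.2 rad and z of carton_label in the frame of gate between 0.098 and 0.118 m and linear speed of carton below 0.05 m/s and contact force between the fingers and carton below 0.1 N), for 0.2 s.
3. the scan button is pressed fully down while the carton lies there (value of joint scan_button above 0.0045 m and angle between carton's own y axis and vertical below 0.1 rad and horizontal distance between carton_label and scan_window below 0.04 m and angle between the x axis of carton and the x axis of gate, either way round below 0.2 rad and z of carton_label in the frame of gate between 0.098 and 0.118 m), for 0.1 s.
At the end, for the whole second after the job is handed in: Gun flat, released in the orange tray, within 60 mm of its centre on each axis. Carton still, flat on its back on the bed: label up (0.1 rad), 98-118 mm above the table, within 40 mm of the scan window in plan, square to the bed within 0.2 rad. Button was pressed 4.5 mm and is up again (all of step 1 and all of step 2 and value of joint scan_button below 0.002 m); the robot touches nothing.
It fails at once if a bystander was shifted more than 25 mm (distance of any of tape_roll, tape_measure, bowl, jar, small_carton from where it was at the start of the episode above 0.025 m).
It fails at once if a bystander was knocked over (angle between any of tape_roll, tape_measure, bowl, jar, small_carton's own z axis and vertical above 0.5 rad).
It fails at once if the tape gun was dropped or thrown (loose and faster than 1 m/s) (linear speed of tape_gun above 1 m/s and contact force between the fingers and tape_gun below 0.1 N).
It also fails if it takes over 72 s, if anything falls off the work surface, if the arm or the gripper's body presses on something with over 40 N, if the wrist force passes 120 N, or if a joint passes its speed limit or range.

## Robot

A 6-joint arm with a two-finger parallel gripper is mounted at the origin on the work surface. World frame = base frame: x ahead of the robot, y to its left, z up, the work surface at z = 0. Lengths are in m, angles in degrees, forces in N, time in s.
With the tool pointing down it reaches from about 0.325 to 0.85 m from the base axis. Payload 15.5 kg.
Tool frame: the origin (TCP) lies at the very end of the fingers, on their centre line; the grasp point (between the pads) lies arm.grip_depth behind it (arm.grip_depth is the distance from the TCP to the grasp point, in m); z points along the fingers, y is the line along which they close (so a half turn about z gives the same grasp; the last joint's range is limited). The gripper opens to 91 mm and grips with 3 to 60 N. Pads are 32 mm wide; open, the fingers measure 118 mm over their backs; the gripper's body (76 mm by 178 mm) begins 60 mm behind the grasp point.
Start: joints at [69.357, 28.281, 77.091, -0, 74.628, -5.472], TCP at [0.164, 0.603, 0.214] pointing down, gripper open.
Joint ranges: [-166.48, 166.48], [-47.26, 123.95], [12.59, 153.08], [-70.14, 250.14], [6.76, 159.57], [-176.63, 176.63]. Speed limits (degrees/s): [108.29, 108.29, 147.25, 172.46, 172.46, 172.46].

## Interface

Orientations are given as a 3x3 rotation matrix whose columns are the frame's x, y, z axes.
In Python, from rig import arm gives the robot as it stands. Calls block until the motion is done:
- arm.move_to(position, orientation): joint-space move of the TCP to a pose.
- arm.move_l(position, orientation=None, feed=0.15): straight line of the TCP; orientation=None keeps the orientation; feed is the mean speed in m/s.
- arm.move_joints(angles): joint-space move.
- arm.grip(opening): finger opening in m; the grip force is fixed at half the most; returns when the fingers have stopped.
- arm.sleep(seconds).
- arm.solve_ik(position, orientation): joint angles nearest the present ones, or None.
- arm.snapshot(name): name is "scene" or "top" or "wrist"; returns the picture (480x640x3 uint8, red, green, blue); there is no depth.
- arm.get_calibration(name): a dict with "intrinsics" (3x3 intrinsics, pixels), "cam_to_world" (4x4, takes a point from camera to world coordinates). Camera axes: x right, y down, z forward; pixel columns grow to the right and rows downward; lengths in m; the calibration is good to about 2 mm. A picture is of the moment at which its call begins: read the wrist's pose just before it. get_calibration takes no time and is no camera call; for the wrist camera it gives the pose at the moment of the call.
A pose or a line that the arm cannot do raises arm.Unreachable and nothing moves.
- arm.sign_off(): hands the job in; it is judged then, once.
Readings, each from a call of its own:
- arm.current_t(): time.
- arm.current_joint_positions(): joint angles.
- arm.current_dq(): joint speeds.
- arm.current_tau(): joint torques, N m.
- arm.current_ee_pos(): TCP position.
- arm.current_tool_rot(): TCP orientation.
- arm.current_force(): force on the tool from outside, world axes, zero at the start.
- arm.current_torque(): the same for the moment, N m.
- arm.current_width(): finger opening in m.
- arm.current_grasp_force(): force on a finger pad.
Only numpy, scipy, OpenCV 4.12 (cv2) and the standard library are available. Lean on these libraries where they do the work, as an engineer would, in place of code of your own. Each camera call takes 0.05 s, during which the arm holds its last target. There are 200 camera calls.

## Working session

There is one attempt and no reset: what is moved stays moved. The work goes in short steps, each a Python script; the robot and the scene stay as the last script left them, time stands still between calls to the robot, and variables do not carry over. Pictures are saved under pics/ and viewed, at most 10 in all, crops included, and the job is handed in when it is done.

```bash
ls; mkdir -p pics
python3 - <<'E'
from rig import arm
import cv2,numpy as np
np.set_printoptions(precision=4,suppress=True)
for n in ("scene","top"):
    im=arm.snapshot(n); cv2.imwrite(f"pics/{n}0.png",im[:,:,::-1]); c=arm.get_calibration(n); print(n,c)
print(arm.grip_depth, arm.current_t(), arm.current_tool_rot())
E
```

```text
pics
scene {'intrinsics': array([[600.9992,   0.    , 317.8826],
       [  0.    , 600.9992, 238.5827],
       [  0.    ,   0.    ,   1.    ]]), 'cam_to_world': array([[-0.9873,  0.1051, -0.1192,  0.6802],
       [ 0.1583,  0.7159, -0.6801,  0.8704],
       [ 0.0139, -0.6903, -0.7234,  1.1156],
       [ 0.    ,  0.    ,  0.    ,  1.    ]])}
top {'intrinsics': array([[460.2688,   0.    , 317.1589],
       [  0.    , 460.2688, 242.9678],
       [  0.    ,   0.    ,   1.    ]]), 'cam_to_world': array([[-0.0056, -0.9968,  0.0799,  0.4459],
       [-1.    ,  0.006 ,  0.0046,  0.0217],
       [-0.0051, -0.0799, -0.9968,  1.2047],
       [ 0.    ,  0.    ,  0.    ,  1.    ]])}
0.0188 0.1 [[-0.9651  0.2618 -0.0004]
 [ 0.2618  0.9651 -0.001 ]
 [ 0.0001 -0.001  -1.    ]]
```

View pics/top0.png

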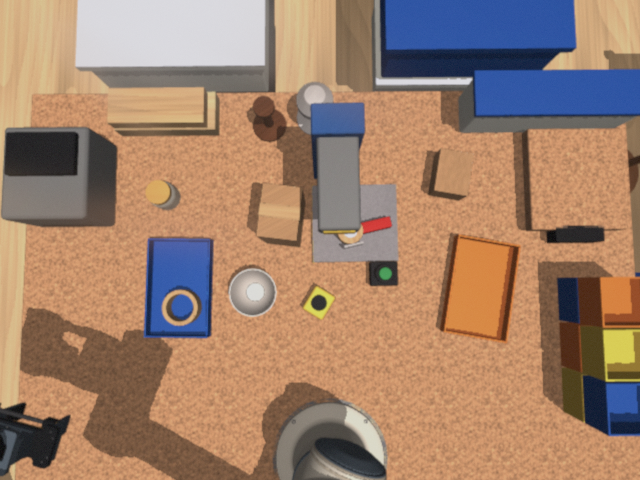

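View pics/scene0.png

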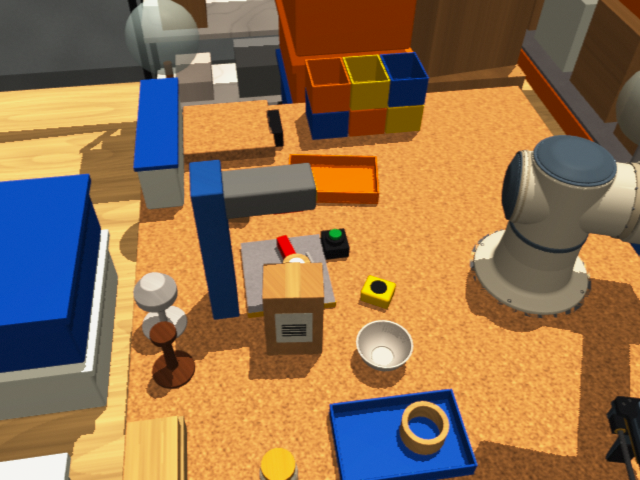

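The top view shows the gun handle (red) at about px (377,226) and its roll at (349,231) under the grey head. The carton top is around (281,212), the orange tray at (480,287), the button at (385,273) and the bed corners at (312,262), (397,262) and (396,185). The scene view shows the label side of the carton at (294,327), with a clear view of the gun past it. I'll zoom in on the middle for exact corners.

```bash
cat > h.py <<'E'
import cv2,numpy as np
np.set_printoptions(precision=4,suppress=True)
def ray(cal,px,z):
    K=cal["intrinsics"];T=cal["cam_to_world"]
    p=np.c_[np.atleast_2d(px).astype(float),np.ones(len(np.atleast_2d(px)))]
    d=(T[:3,:3]@np.linalg.inv(K)@p.T).T; o=T[:3,3]
    return o+d*((z-o[2])/d[:,2])[:,None]
def biggest(m,n=1):
    c,_=cv2.findContours(m.astype(np.uint8),cv2.RETR_EXTERNAL,cv2.CHAIN_APPROX_NONE)
    return sorted(c,key=cv2.contourArea)[::-1][:n]
E
python3 - <<'E'
from h import *
from rig import arm
im=cv2.imread("pics/top0.png"); cal=arm.get_calibration("top")
hsv=cv2.cvtColor(im,cv2.COLOR_BGR2HSV); H,S,V=hsv[...,0].astype(int),hsv[...,1],hsv[...,2]
roi=np.zeros(H.shape,bool); roi[170:280,300:410]=1
red=((H<6)|(H>174))&(S>180)&(V>90)&roi
c=biggest(red)[0]; print("red",cv2.minAreaRect(c)); print(ray(cal,cv2.boxPoints(cv2.minAreaRect(c)),.05))
g=(H>50)&(H<85)&(S>100)&roi; c=biggest(g)[0]; print("btn",cv2.minEnclosingCircle(c)); print(ray(cal,cv2.minEnclosingCircle(c)[0],.045))
roi[:]=0; roi[225:350,430:530]=1
o=(H>5)&(H<14)&(S>200)&roi; c=biggest(o)[0]; r=cv2.minAreaRect(c);print("tray",r);print(ray(cal,cv2.boxPoints(r),.04),ray(cal,r[0],.04))
cv2.imwrite("pics/crop1.png",cv2.resize(im[170:290,245:405],None,fx=5,fy=5,interpolation=cv2.INTER_CUBIC))
E
```

```text
red ((376.30816650390625, 224.30982971191406), (9.218832969665527, 26.22500228881836), 76.75948333740234)
[[ 0.5888 -0.0877  0.05  ]
 [ 0.6036 -0.1523  0.05  ]
 [ 0.5808 -0.1573  0.05  ]
 [ 0.566  -0.0927  0.05  ]]
btn ((384.78765869140625, 273.0479431152344), 6.54129695892334)
[[ 0.462  -0.1424  0.045 ]]Traceback (most recent call last):
  File "<stdin>", line 10, in <module>
IndexError: list index out of range
```

Run:
```python
from h import *
from rig import arm
im=cv2.imread("pics/top0.png"); cal=arm.get_calibration("top")
hsv=cv2.cvtColor(im,cv2.COLOR_BGR2HSV); H,S,V=hsv[...,0].astype(int),hsv[...,1],hsv[...,2]
print(hsv[287,480],hsv[320,465],hsv[350,490])
roi=np.zeros(H.shape,bool); roi[225:350,430:530]=1
o=(H>3)&(H<16)&(S>hsv[287,480,1]-25)&roi; c=biggest(o)[0]; r=cv2.minAreaRect(c);print("tray",r);print(ray(cal,cv2.boxPoints(r),.04),ray(cal,r[0],.04))
cv2.imwrite("pics/crop1.png",cv2.resize(im[170:290,245:405],None,fx=5,fy=5,interpolation=cv2.INTER_CUBIC))
```

```text
[ 14 170 217] [ 14 174 214] [ 13 121 204]
tray ((480.3815002441406, 288.0202331542969), (68.42574310302734, 100.28172302246094), 8.746161460876465)
[[ 0.3135 -0.2757  0.04  ]
 [ 0.5619 -0.321   0.04  ]
 [ 0.5343 -0.4912  0.04  ]
 [ 0.2871 -0.4432  0.04  ]] [[ 0.4231 -0.3827  0.04  ]]
```

View pics/crop1.png

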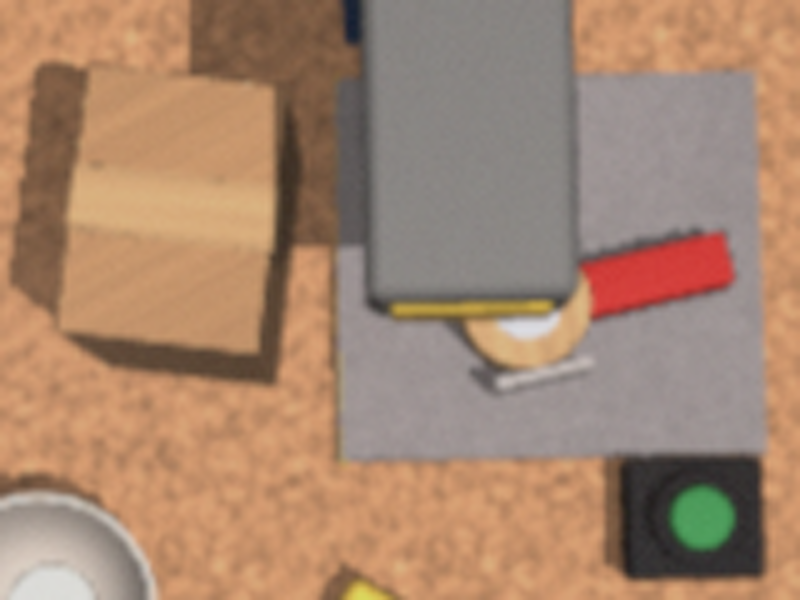

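The crop shows bed corners at (338,462), (767,458) and (753,72), carton top corners at (90,66), (277,86), (253,354) and (58,330), and the roll centre near (527,303).

Run:
```python
from h import *
from rig import arm
cal=arm.get_calibration("top")
f=lambda l,z: ray(cal,(np.array(l)+.5)/5-.5+[245,170],z)
b=f([(338,462),(767,458),(753,72)],.018); print("bed",b)
print(np.linalg.norm(b[1]-b[0]),np.linalg.norm(b[2]-b[1]))
print("gate c",(b[0]+b[2])/2)
ct=f([(90,66),(277,86),(253,354),(58,330)],.2); print("carton",ct,ct.mean(0)); print([np.linalg.norm(ct[i]-ct[i-1]) for i in range(4)])
h=f([(723,232),(735,282),(592,318)],.05); print("handle",h, "end",(h[0]+h[1])/2)
print("btn",f([(702,518)],.045), "console",f([(628,457),(763,457),(763,576),(628,576)],.036))
print("roll",f([(527,303)],.058))
cs=arm.get_calibration("scene")
print("label scene",ray(cs,[(294,327)],.1))
```

```text
bed [[ 0.4918  0.0403  0.018 ]
 [ 0.4926 -0.1808  0.018 ]
 [ 0.6942 -0.1775  0.018 ]]
0.22105573129933306 0.20164009782954778
gate c [ 0.593  -0.0686  0.018 ]
carton [[0.6608 0.1464 0.2   ]
 [0.6513 0.0636 0.2   ]
 [0.5323 0.0744 0.2   ]
 [0.5434 0.16   0.2   ]] [0.597  0.1111 0.2   ]
[np.float64(0.11815453722178476), np.float64(0.08335934257228486), np.float64(0.11942539961996163), np.float64(0.08629243560140092)]
handle [[ 0.6057 -0.1554  0.05  ]
 [ 0.5802 -0.161   0.05  ]
 [ 0.5624 -0.0886  0.05  ]] end [ 0.593  -0.1582  0.05  ]
btn [[ 0.4616 -0.143   0.045 ]] console [[ 0.4928 -0.1073  0.036 ]
 [ 0.4924 -0.1757  0.036 ]
 [ 0.4323 -0.1745  0.036 ]
 [ 0.4327 -0.1064  0.036 ]]
roll [[ 0.5694 -0.0554  0.058 ]]
label scene [[0.6008 0.1556 0.1   ]]
```

```bash
cat >> h.py <<'E'
def R(zaxis,yaxis):
    z=np.array(zaxis,float);z/=np.linalg.norm(z);y=np.array(yaxis,float);y-=z*(y@z);y/=np.linalg.norm(y)
    return np.c_[np.cross(y,z),y,z]
def lean(d,deg,s=1):
    """tool leaning: tip points down and towards horizontal unit d by deg; fingers close across d"""
    d=np.array([d[0],d[1],0.])/np.hypot(*d[:2]); a=np.radians(deg)
    return R(np.sin(a)*d-np.cos(a)*np.array([0,0,1]), s*np.array([-d[1],d[0],0]))
u=np.array([.226,-.974,0]); u/=np.linalg.norm(u)   # towards handle end
org=np.array([.5767,-.0881,0]); grip=org+36*u/1000; grip[2]=.026
tray=np.array([.424,-.387,0]); tx=np.array([.9837,-.18,0])
E
python3 - <<'E'
from h import *
from rig import arm
T=arm.get_calibration("wrist")["cam_to_world"];Rt=arm.current_tool_rot()
print("cam in tool",Rt.T@(T[:3,3]-arm.current_ee_pos()), (Rt.T@T[:3,:3])[:,2])
q=lambda p,o:arm.solve_ik(p,o)
for s in (1,-1):
    print(s,"grasp",q(grip,lean(-u,12,s)))
    for k in (1,-1):
        print("  place",k,q(tray-k*tx*.036+[0,0,.0145],lean(k*tx,12,s)))
    print("  push",q([.597,.18,.015],lean([0,-1],0,s)),q([.597,.03,.19],lean([0,-1],60,s)),q([.597,.2,.19],lean([0,-1],60,s)),q([.597,-.01,.16],lean([0,-1],60,s)))
E
```

```text
cam in tool [ 0.0791 -0.     -0.1693] [-0.2822 -0.0007  0.9594]
1 grasp [-23.3399  41.9457  86.0455  11.178   59.6788 137.2931]
  place 1 [ -56.3149   35.9574  108.0164   18.0547   28.824  -151.2515]
  place -1 [-42.5286  45.0028  80.4782  -7.0202  64.886   61.4004]
  push [11.2936 41.7346 87.4586 -0.     50.8068 11.2936] [ 24.3356  45.4217  77.7816 -52.122   91.4211  40.3042] [ 35.8811  52.0766  60.6155 -46.8789 105.9859  38.96  ] [ 21.1941  46.6311  81.4986 -54.001   86.4202  42.7061]
-1 grasp [-23.3399  41.9457  86.0455  11.178   59.6788 -42.7069]
  place 1 [-56.3149  35.9574 108.0164  18.0547  28.824   28.7485]
  place -1 [ -42.5286   45.0028   80.4782   -7.0202   64.886  -118.5996]
  push [  11.2936   41.7346   87.4586   -0.       50.8068 -168.7064] [  24.3356   45.4217   77.7816  -52.122    91.4211 -139.6958] [  35.8811   52.0766   60.6155  -46.8789  105.9859 -141.04  ] [  21.1941   46.6311   81.4986  -54.001    86.4202 -137.2939]
```

Run:
```python
from h import *
from rig import arm
D=lean([1,0],0,1)
o=lean(-u,12,1)
arm.grip(.07)
p=arm.current_joint_positions()
pre=grip+u*.10+[0,0,.17]
# retracted waypoints
arm.move_joints([60,5,100,0,75,60]) if False else None
arm.move_l([.164,.603,.33],feed=.3)
arm.move_joints([40,5,100,0,75,60])
print(arm.current_ee_pos())
qp=arm.solve_ik(pre,o); print(qp)
arm.move_joints([qp[0],5,100,0,75,100]); print(arm.current_ee_pos())
arm.move_to(pre,o); print(arm.current_ee_pos(),arm.current_t())
c=arm.get_calibration("wrist"); im=arm.snapshot("wrist"); cv2.imwrite("pics/w1.png",im[:,:,::-1])
hsv=cv2.cvtColor(im,cv2.COLOR_RGB2HSV);H,S,V=[hsv[...,i].astype(int) for i in range(3)]
m=((H<6)|(H>174))&(S>180)&(V>90); r=cv2.minAreaRect(biggest(m)[0]); print(r, ray(c,cv2.boxPoints(r),.05))
```

```text
[0.2627 0.2987 0.2849]
[-30.0399  34.825   68.8704   8.7701  84.6318 135.4379]
[ 0.3701 -0.1444  0.2851]
[ 0.607  -0.22    0.1967] 5.1917
((316.5, 277.5), (77.0, 27.0), 90.0) [[ 0.6107 -0.1708  0.05  ]
 [ 0.5869 -0.1763  0.05  ]
 [ 0.5652 -0.0894  0.05  ]
 [ 0.5921 -0.0831  0.05  ]]
```

View pics/w1.png

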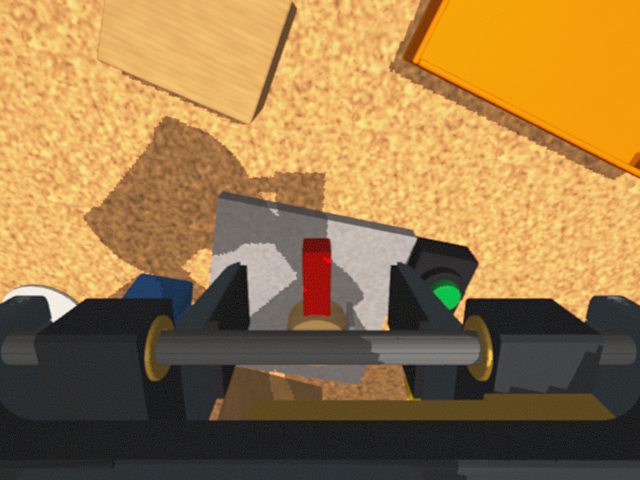

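The handle sits centred between the fingers (columns 303–330, rows 238–315) and lines up with the tool, so I'll grasp it.

Run:
```python
from h import *
from rig import arm
o=lean(-u,12,1)
arm.move_l(grip+[0,0,.06]+u*.013,o,feed=.2)
arm.move_l(grip,o,feed=.08)
print(arm.current_force())
arm.grip(0); print("w",arm.current_width(),arm.current_grasp_force())
arm.move_l(grip+[0,0,.05],feed=.08); 
arm.move_l(grip+u*.16+[0,0,.1],feed=.15)
print("w",arm.current_width(),arm.current_grasp_force(),arm.current_t())
op=lean(-tx,12,1); pl=tray+tx*.036
arm.move_to(pl+[0,0,.13],op)
im=arm.snapshot("scene"); cv2.imwrite("pics/s1.png",im[80:330,180:440,::-1])
print(arm.current_force(),arm.current_t())
```

```text
[ 0.0442 -0.509   0.2391]
w 0.027596428079498886 29.95221108198166
w 0.028033766365442123 29.95123565196991 9.7667
[ 0.8957  0.1391 -2.7455] 11.0083
```

View pics/s1.png

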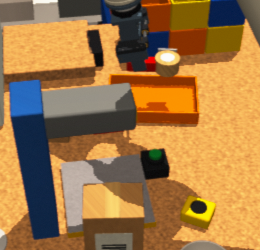

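The gun is held level, with its roll at crop px (168,62) towards the robot over the tray. Next I'll lower it, release and check.

Run:
```python
from h import *
from rig import arm
op=lean(-tx,12,1); pl=tray+tx*.036
arm.move_l(pl+[0,0,.03],op,feed=.12)
f0=arm.current_force()
for z in np.arange(.022,.0105,-.002):
    arm.move_l(pl+[0,0,z],op,feed=.04); df=arm.current_force()-f0
    if df[2]>3: break
print(z,df)
arm.grip(.055); arm.sleep(.2)
arm.move_l(pl+[0,0,.16],feed=.2)
qn=arm.current_joint_positions(); 
arm.move_joints([qn[0]-0,5,100,0,75,11])
im=arm.snapshot("top"); cv2.imwrite("pics/t2.png",cv2.resize(im[170:350,240:540,::-1],None,fx=2.5,fy=2.5))
print(arm.current_t())
```

```text
0.01199999999999999 [-0.1872  1.3897  8.7809]
16.325
```

View pics/t2.png

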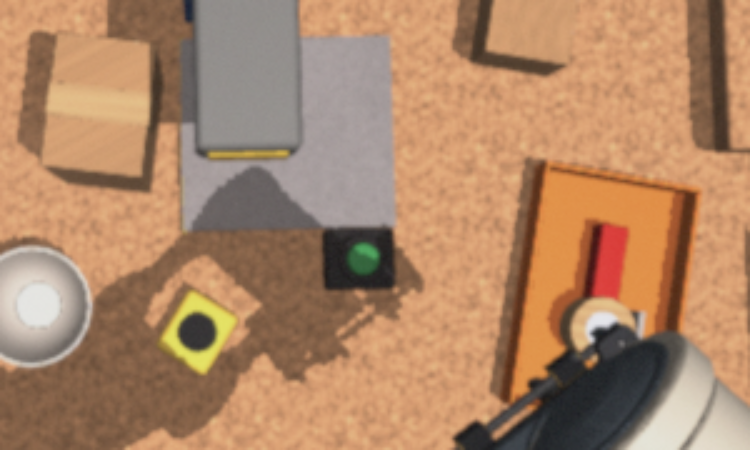

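The gun lies flat in the tray, released near its centre at crop px (602,290). Now for the carton push.

Run:
```python
from h import *
from rig import arm
o=lean([0,-1],0,1)
arm.move_joints([25,5,100,0,75,25])
arm.grip(.08)
arm.move_to([.597,.215,.20],o); arm.move_l([.597,.205,.10],o,feed=.25); arm.move_l([.597,.205,.016],o,feed=.12)
f0=arm.current_force(); log=[]
y=.180; arm.move_l([.597,y,.016],o,feed=.1)
while y>.128:
    y-=.002; arm.move_l([.597,y,.016],o,feed=.05); f=arm.current_force()-f0; log.append((round(y,3),*np.round(f,1)))
    if f[1]>9 or abs(f[1])>14: break
print(log[::3],log[-3:],arm.current_torque(),arm.current_t())
im=arm.snapshot("top"); cv2.imwrite("pics/t3.png",cv2.resize(im[150:290,225:405,::-1],None,fx=4,fy=4))
```

```text
[(0.178, np.float64(1.0), np.float64(4.4), np.float64(2.2)), (0.172, np.float64(2.1), np.float64(3.0), np.float64(0.9)), (0.166, np.float64(-0.5), np.float64(8.7), np.float64(6.3))] [(0.168, np.float64(0.6), np.float64(5.3), np.float64(3.3)), (0.166, np.float64(-0.5), np.float64(8.7), np.float64(6.3)), (0.164, np.float64(-0.7), np.float64(13.2), np.float64(8.4))] [ 0.743  -0.3214  0.589 ] 23.4917
```

View pics/t3.png

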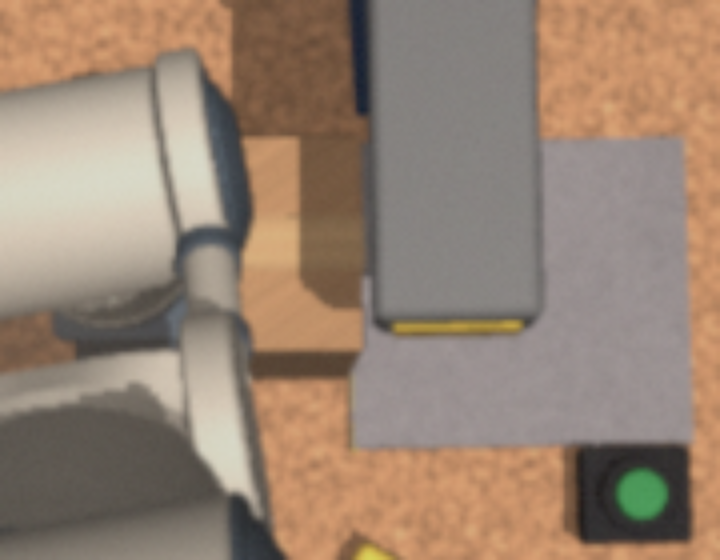

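The fingers lead too little when vertical: the gripper's body touched the carton high up and leaned it a little, with its top edge at crop col 362 past the bed edge. I'll back off and push again with the tool leaned 30°.

Run:
```python
from h import *
from rig import arm
o0=lean([0,-1],0,1); o=lean([0,-1],30,1)
arm.move_l([.597,.195,.016],o0,feed=.06)
arm.move_l([.597,.195,.06],feed=.15)
arm.move_l([.597,.182,.022],o,feed=.08)
f0=arm.current_force(); log=[]
y=.175; arm.move_l([.597,y,.022],o,feed=.08)
while y>.128:
    y-=.002; arm.move_l([.597,y,.022],o,feed=.05); f=arm.current_force()-f0; log.append((round(y,3),*np.round(f,1)))
    if f[1]>8: break
print(*log,sep="\n"); print(arm.current_t())
arm.move_l([.597,y+.02,.022],o,feed=.1)
im=arm.snapshot("top"); cv2.imwrite("pics/t4.png",cv2.resize(im[150:290,225:405,::-1],None,fx=4,fy=4))
```

```text
(0.173, np.float64(-0.7), np.float64(1.4), np.float64(-1.3))
(0.171, np.float64(0.1), np.float64(-0.3), np.float64(-0.7))
(0.169, np.float64(-0.6), np.float64(-0.1), np.float64(-1.3))
(0.167, np.float64(-0.3), np.float64(-0.1), np.float64(-0.8))
(0.165, np.float64(-0.1), np.float64(0.4), np.float64(-1.7))
(0.163, np.float64(-0.8), np.float64(0.5), np.float64(-1.3))
(0.161, np.float64(-0.4), np.float64(0.1), np.float64(-1.2))
(0.159, np.float64(-0.3), np.float64(0.7), np.float64(-0.4))
(0.157, np.float64(-0.0), np.float64(-0.1), np.float64(-0.9))
(0.155, np.float64(0.2), np.float64(1.4), np.float64(-1.2))
(0.153, np.float64(0.0), np.float64(1.2), np.float64(-1.6))
(0.151, np.float64(0.2), np.float64(0.5), np.float64(-0.6))
(0.149, np.float64(-0.1), np.float64(0.4), np.float64(-0.9))
(0.147, np.float64(0.4), np.float64(1.5), np.float64(-0.9))
(0.145, np.float64(-3.0), np.float64(7.7), np.float64(0.4))
(0.143, np.float64(-7.0), np.float64(19.4), np.float64(2.9))
29.575
```

View pics/t4.png

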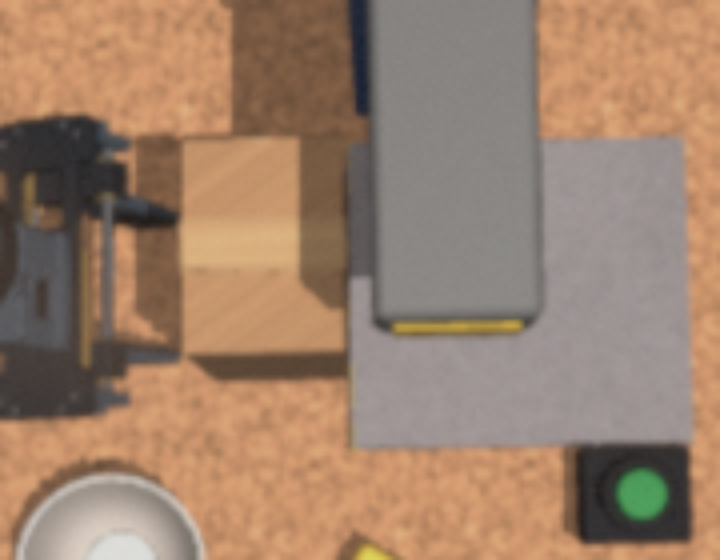

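The carton now stands upright, square and against the edge, with its top at crop cols 182–347 and rows 135–354. Now I'll tip it.

Run:
```python
from h import *
from rig import arm
o=lean([0,-1],60,1); X=.597
arm.move_l([X,.185,.06],lean([0,-1],30,1),feed=.15)
arm.move_to([X,.20,.17],o); print(arm.current_t())
arm.move_l([X,.15,.16],o,feed=.1)
f0=arm.current_force()
for d in range(0,45,4):
    a=np.radians(d); c,s=np.cos(a),np.sin(a)
    arm.move_l([X,.041+.09*c-.165*s+.006,.09*s+.165*c-.006],o,feed=.08)
    f=arm.current_force()-f0; print(d,np.round(f,1))
    if np.linalg.norm(f)>30: break
print(arm.current_t())
p=arm.current_ee_pos()
arm.move_l(p+[0,.12,.0],feed=.2)
arm.sleep(.3)
for n in("top","scene"):
    im=arm.snapshot(n); cv2.imwrite(f"pics/{n}5.png",im[:,:,::-1])
t=cv2.imread("pics/top5.png");s=cv2.imread("pics/scene5.png")
cv2.imwrite("pics/b5.png",np.hstack([cv2.resize(t[150:290,245:385],(400,400)),cv2.resize(s[200:360,200:360],(400,400))]))
```

```text
31.0083
0 [-0.6  2.  -2.9]
4 [ 0.5  0.8 -1.2]
8 [ 0.7  1.6 -0.7]
12 [ 0.1  0.6 -0.6]
16 [-1.   0.1 -0.7]
20 [ 0.1  0.7 -1.6]
24 [-0.1 -0.5 -1.9]
28 [ 0.6  0.2 -1.4]
32 [-0.  -0.2 -0.9]
36 [ 0.3  1.  -1.8]
40 [-0.1 -0.1 -0.8]
44 [-0.2  0.4 -2. ]
35.4667
```

View pics/b5.png

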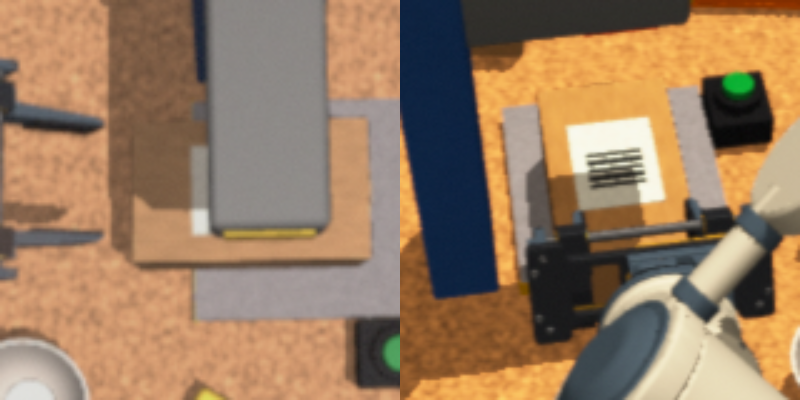

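The carton is down on its back with the label up, corners at about (567,125), (650,117), (665,203) and (578,212). I'll measure the label offset next.

Run:
```python
from h import *
from rig import arm
s=ray(arm.get_calibration("scene"),np.array([(167,125),(250,117),(265,203),(178,212)])*.4+200,.108); print(s,s.mean(0))
t=ray(arm.get_calibration("top"),np.array([(132,120),(370,116),(370,260),(132,262)])*.35+[245,150],.108); print(t,t.mean(0))
print("window",[.593-.0005,-.069+.055])
```

```text
[[ 0.6347 -0.0582  0.108 ]
 [ 0.5587 -0.0571  0.108 ]
 [ 0.5599  0.0457  0.108 ]
 [ 0.6355  0.0446  0.108 ]] [ 0.5972 -0.0063  0.108 ]
[[ 0.6575  0.0887  0.108 ]
 [ 0.6596 -0.1122  0.108 ]
 [ 0.5377 -0.1103  0.108 ]
 [ 0.5372  0.0888  0.108 ]] [ 0.598  -0.0112  0.108 ]
window [0.5925, -0.014000000000000005]
```

Run:
```python
from h import *
from rig import arm
o=lean([1,0],0,1); B=np.array([.461,-.142,0])
p=arm.current_ee_pos(); arm.move_l(p+[0,.06,.08],feed=.2)
arm.grip(0)
arm.move_joints([35,5,100,0,75,35])
q=arm.solve_ik(B+[0,0,.13],o); print(q)
arm.move_joints([q[0],5,100,0,75,q[5]])
arm.move_to(B+[0,0,.13],o); arm.move_l(B+[0,0,.065],feed=.1)
f0=arm.current_force(); log=[];z=.06
while z>.030:
    z-=.001; arm.move_l(B+[0,0,z],feed=.03); f=(arm.current_force()-f0)[2]; log.append((round(z,3),round(f,1)))
    if f>15: break
print(log); arm.sleep(.3)
arm.move_l(B+[0,0,.15],feed=.1); print(arm.current_t())
arm.move_joints([q[0],5,100,0,75,q[5]])
for n in("top","scene"):
    im=arm.snapshot(n); cv2.imwrite(f"pics/{n}6.png",im[:,:,::-1])
s=cv2.imread("pics/scene6.png")
cv2.imwrite("pics/b6.png",cv2.resize(s[130:450,140:460],(600,600)))
```

```text
[ -24.2175   23.4271  102.6237   -0.       53.9492 -114.2175]
[(0.059, np.float64(-0.6)), (0.058, np.float64(0.6)), (0.057, np.float64(1.7)), (0.056, np.float64(1.8)), (0.055, np.float64(3.6)), (0.054, np.float64(3.1)), (0.053, np.float64(4.0)), (0.052, np.float64(9.5)), (0.051, np.float64(28.7))]
47.3667
```

View pics/b6.png

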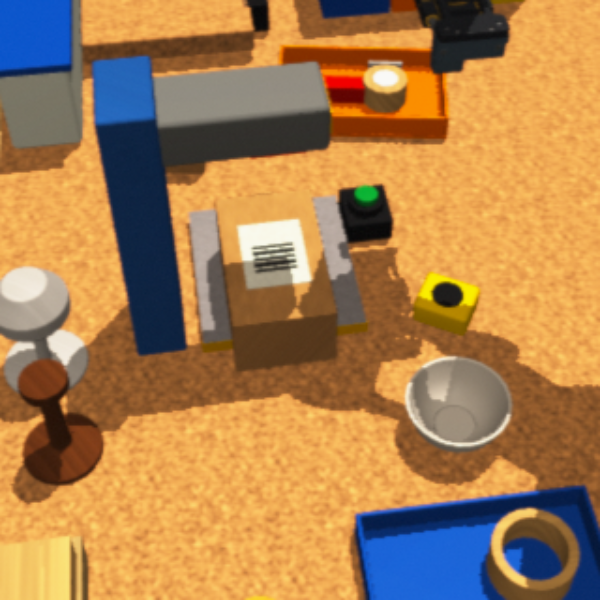

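The button was pressed to its stop (28.7 N after about 6 mm of travel). The picture shows the carton square on its back with the label up at (275,253), and the gun in the tray at (370,88). The button is up at (367,196) and the arm is clear, so I'm handing it in.

```bash
python3 -c "
from rig import arm
print(arm.sign_off(),arm.current_t())"
```

```text
the job is handed in; nothing more can be done
the job is handed in; nothing more can be done
```

I handed the job in after about 48 s on the robot's clock, with no verdict returned: the gun is released in the orange tray, the carton is on its back with its label within about 10 mm of the scan window, and the button was pressed to its stop and let go.

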